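Fetch the aligning arbor from the drawer and line up the clock plates

ROBOT

A 7-joint arm with a two-finger parallel gripper is mounted at the origin on the work surface. World frame = base frame: x ahead of the robot, y to its left, z up, the work surface at z = 0. Lengths are in m, angles in rad, forces in N, time in s.
With the tool pointing down it reaches from about 0.375 to 0.925 m from the base axis. Payload 3.1 kg.
Tool frame: the origin (TCP) lies between the finger pads; the fingertips stand 19 mm ahead of it and the grasp point (between the pads) is the TCP; z points along the fingers, y is the line along which they close (so a half turn about z gives the same grasp; the last joint's range is limited). The gripper opens to 85 mm and grips with 20 to 120 N. Pads are 22 mm wide; open, the fingers measure 114 mm over their backs; the gripper's body (76 mm by 85 mm) begins 54 mm behind the grasp point. The pads swing forward as they close: fully open they stand 13 mm farther back than shut.
Start: joints at [1.148, 0.383, 0.044, 1.598, -0.018, 1.161, -0.05], TCP at [0.207, -0.616, 0.25] pointing down, gripper open.
Joint ranges: [-2.61, 2.61], [-0.41, 2.15], [-1.48, 1.57], [0, 2.5], [-1.57, 4.71], [0.05, 1.97], [-2.85, 2.85]. Speed limits (rad/s): [2.79, 2.79, 3.14, 3.14, 3.14, 3.14, 3.14].

INTERFACE

Orientations are given as a unit quaternion [x, y, z, w].
In Python, from bench import move_ptp, movel, move_j, move_gripper, pause, inverse_kinematics, read_camera, camera_params, MotionError, sign_off, look_for, tip_of, read_time_s, read_qpos, read_joint_vel, read_effort, read_eef_pos, read_tcp_rot, read_ft_force, read_ft_torque, read_finger_gap, read_grasp_force gives the robot as it stands. Calls block until the motion is done:
- move_ptp(position, orientation): joint-space move of the TCP to a pose.
- movel(position, orientation=None, speed=0.15): straight line of the TCP; orientation=None keeps the orientation; speed is the mean speed in m/s.
- move_j(angles): joint-space move.
- move_gripper(opening, effort=None): finger opening in m; effort is the grip in N (None keeps the last); returns when the fingers have stopped.
- pause(seconds).
- inverse_kinematics(position, orientation): joint angles nearest the present ones, or None.
- read_camera(name): name is "scene" or "side" or "wrist"; returns the picture (384x512x3 uint8, red, green, blue); there is no depth.
- camera_params(name): a dict with "K" (3x3 intrinsics, pixels), "camera_from_world" (4x4, takes a point from world to camera coordinates). Camera axes: x right, y down, z forward; pixel columns grow to the right and rows downward; lengths in m; the calibration is good to about 2 mm. A picture is of the moment at which its call begins: read the wrist's pose just before it. camera_params takes no time and is no camera call; for the wrist camera it gives the pose at the moment of the call.
A pose or a line that the arm cannot do raises MotionError and nothing moves.
- sign_off(): hands the job in; it is judged then, once.
Trained networks look in the newest picture that a camera, given by its name, has taken for a name from the list of things; names that differ only in an ending like _2 or _b are one class to them, and where a whole thing is asked for, a point or a joint stands for the part that bears it (a point fixed in the world has none). Each returns a list of dicts, best first, with "confidence" (0 to 1); they miss things now and then, are a little off and sometimes report something else, mostly with a low value. They report only what shows in the picture. A call takes as long as a camera call.
- look_for(camera, name): "at" ([column, row] in pixels, amid what is visible of it).
- tip_of(camera, name): "at" ([column, row] in pixels: a listed point, or the origin of a listed thing).
Readings, each from a call of its own:
- read_time_s(): time.
- read_qpos(): joint angles.
- read_joint_vel(): joint speeds.
- read_effort(): joint torques, N m.
- read_eef_pos(): TCP position.
- read_tcp_rot(): TCP orientation.
- read_ft_force(): force on the tool from outside, world axes, zero at the start.
- read_ft_torque(): the same for the moment, N m.
- read_finger_gap(): finger opening in m.
- read_grasp_force(): force on a finger pad.
Only numpy, scipy, OpenCV 4.12 (cv2) and the standard library are available. Lean on these libraries where they do the work, as an engineer would, in place of code of your own. Each camera call takes 0.05 s, during which the arm holds its last target. There are 200 camera calls.

TASK

Pull the upper drawer of the wooden chest all the way open by its handle and take out the brass-handled aligning arbor. Push its steel shaft gently through the holes of both upright brass clock plates, entering at the front plate (the side facing the robot), until the square handle comes up against the front plate, and leave it there; the rear plate has slipped sideways, so feel for its hole with the tip and bring it into line with the arbor. Leave the lower drawer shut and the oil bottle, dish and brass weight where they stand.

Things in the scene. Friction and masses are not known exactly. Their poses are not given: they have to be found in the camera images.
- chest: Wooden chest, 300 deep (x) x 240 wide (y) x 140 mm high, fixed to the bench, with two drawers one above the other. Origin: middle of the bottom edge of its front face. The front faces its own -x, towards the robot; the chest is turned a little about z.
- chest_drawer0 (a joint): How far the upper drawer is pulled out, m: 0 shut, 0.180 at its stop. It slides along the chest's -x with 5 N friction and stays where left. Inside 255 long x 198 mm wide, floor at z = 0.080, walls 38 mm above the floor, top edge of the dark front at z = 0.1275.
- chest_drawer0_handle (a point): Middle of the upper drawer's brass bar handle: a round bar 12 mm thick and 110 mm long along the chest's y, on two posts 94 mm apart, its centre 45 mm out from the drawer front (39 mm free gap behind the bar) and 21 mm below the chest's top. Moves with the drawer; axes as the chest's.
- chest_drawer1 (a joint): How far the lower drawer, just like the upper one, is pulled out, m. To stay shut.
- arbor: Aligning arbor, at the start lying level on the floor of the upper drawer, tip away from the drawer front: square brass handle 55 x 22 x 22 mm (x -55 to 0 mm) and in line with it a round steel shaft, 11 mm thick, 85 mm long, its last 8 mm tapering to 8.4 mm. 0.2 to 0.4 kg. Origin: on the axis where shaft meets handle; x runs to the tip. May slide as the drawer moves.
- frame: Fixed clock frame: base 120 (x) x 110 (y) x 16 mm, two upright brass plates 8 mm thick, 70 mm wide, top at z = 0.120, each with a 13 mm hole along x at z = 0.095. Front plate at x -30 to -22 mm. Rear plate at x 22 to 30 mm floats along y, at the start up to 7.5 mm out of line either way (not in the readings), 2 N friction; the arbor can drag it. Origin: centre of underside; -x faces the robot.
- frame_hole (a point): Centre of the front plate's hole on its front face (the face towards the robot). Axes as the frame's: x runs into the hole.
- oil: Amber oil bottle, 44 mm wide, 85 mm high, standing loose. Origin: centre of its underside. Not to be disturbed.
- dish: Aluminium dish, 90 mm wide, 35 mm high, standing loose. Origin: centre of its underside. Not to be disturbed.
- weight: Brass clock weight, 48 mm wide, 90 mm high, standing loose. Origin: centre of its underside. Not to be disturbed.

How it is judged:
By the outcome, as a careful person would: the job done as asked, in the order asked, and still so for the second after the job is handed in, with the robot touching nothing.
It also fails if it takes over 59 s, if anything falls off the work surface, if the arm or the gripper's body presses on something with over 40 N, if the wrist force passes 120 N, or if a joint passes its speed limit or range.

## Working session

There is one attempt and no reset: what is moved stays moved. The work goes in short steps, each a Python script; the robot and the scene stay as the last script left them, time stands still between calls to the robot, and variables do not carry over. Pictures are saved under pics/ and viewed, at most 14 in all, crops included, and the job is handed in when it is done.

```bash
mkdir -p pics; ls; python3 - <<'E'
from bench import *
import cv2,numpy as np
ims=[]
for c in ["scene","side","wrist"]:
    im=read_camera(c); cv2.imwrite(f"pics/{c}0.png",cv2.cvtColor(im,cv2.COLOR_RGB2BGR)); ims.append(im)
    p=camera_params(c); T=p["camera_from_world"]; print(c,p["K"][0][0],p["K"][0][2],p["K"][1][2],"cam at",np.round(-T[:3,:3].T@T[:3,3],3),"fwd",np.round(T[2,:3],2))
    for n in ["chest","chest_drawer0_handle","frame","frame_hole","oil","dish","weight","arbor"]:
        print(n,[(np.round(d["at"],1).tolist(),round(d["confidence"],2)) for d in tip_of(c,n)[:2]])
cv2.imwrite("pics/both0.png",cv2.cvtColor(cv2.resize(np.hstack(ims[:2]),(800,300)),cv2.COLOR_RGB2BGR))
print(read_time_s(),read_tcp_rot())
E
```

```text
pics
scene 495.9469759623081 260.7050311152281 185.9421506560718 cam at [0.947 0.385 1.065] fwd [-0.28 -0.42 -0.86]
chest [([329.1, 300.8], 0.9)]
chest_drawer0_handle [([351.3, 264.3], 0.81)]
frame [([243.2, 184.3], 0.76)]
frame_hole [([251.4, 162.7], 0.59)]
oil [([212.7, 239.5], 0.87)]
dish [([232.8, 105.2], 0.62)]
weight [([189.8, 138.2], 0.91)]
arbor []
side 400.1438972991626 250.26700750220567 192.51544573458554 cam at [0.133 0.392 0.731] fwd [ 0.52 -0.54 -0.66]
chest [([142.6, 291.5], 0.89)]
chest_drawer0_handle [([157.4, 267.3], 0.81)]
frame [([259.2, 209.3], 0.97), ([296.1, 169.8], 0.6)]
frame_hole [([267.3, 190.9], 0.69), ([201.6, 198.9], 0.25)]
oil [([204.0, 199.3], 0.8), ([156.8, 263.7], 0.69)]
dish []
weight [([295.7, 170.6], 0.92), ([145.1, 291.5], 0.7)]
arbor []
wrist 310.90593916905556 255.5872319475251 191.936454367904 cam at [ 0.282 -0.591  0.373] fwd [-0.29 -0.1  -0.95]
chest []
chest_drawer0_handle []
frame []
frame_hole []
oil []
dish []
weight []
arbor []
1.35 [ 9.86839048e-01  1.61705575e-01  6.45656430e-06 -3.11054272e-05]
```

View pics/scene0.png

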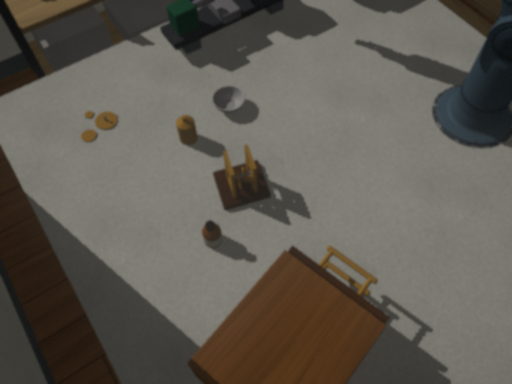

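View pics/side0.png

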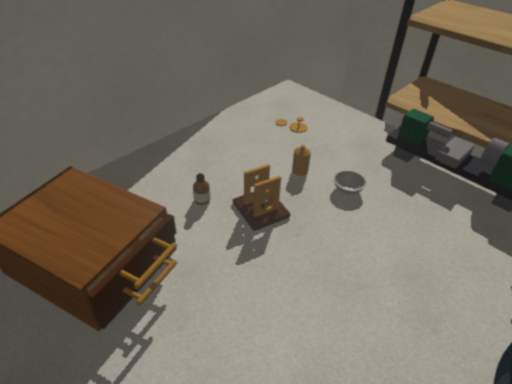

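Scene view: the chest is at the bottom (front top corners ≈(291,250) and (388,320)), with its handle bar from ≈(330,250) to (374,280). The frame is at (243,184) with base corners ≈(214,172), (262,160), (270,192), (226,208). The oil bottle is at (212,232), the weight at (187,130) and the dish at (229,98). The side view agrees with this layout.

```bash
cat > h.py <<'E'
from bench import *
import cv2,numpy as np
from scipy.optimize import least_squares
from scipy.spatial.transform import Rotation as R
def proj(p,X):
    X=np.atleast_2d(X); c=X@p["camera_from_world"][:3,:3].T+p["camera_from_world"][:3,3]
    u=c@np.array(p["K"]).T; return u[:,:2]/u[:,2:]
def onz(p,uv,z):
    T=p["camera_from_world"];C=-T[:3,:3].T@T[:3,3]
    d=T[:3,:3].T@np.linalg.inv(p["K"])@np.r_[uv,1.]
    return C+d*(z-C[2])/d[2]
def tri(obs,x0=(.6,0,.05)):
    r=least_squares(lambda X:np.concatenate([proj(p,X)[0]-uv for p,uv in obs]),x0)
    return r.x,np.abs(r.fun).max()
def save(im,f): cv2.imwrite(f,cv2.cvtColor(im,cv2.COLOR_RGB2BGR))
def place(o,yaw,pts): 
    return np.asarray(pts)@R.from_euler('z',yaw).as_matrix().T+o
def down(yaw): # tool z down, tool x along world yaw
    return (R.from_euler('z',yaw)*R.from_euler('x',np.pi)).as_quat()
def best(c,n,f=tip_of):
    d=f(c,n); return (np.array(d[0]["at"]),d[0]["confidence"]) if d else (None,0)
E
python3 - <<'E'
from h import *
s,d=camera_params("scene"),camera_params("side")
S={"chest":(329.1,300.8),"handle":(351.3,264.3),"frame":(243.2,184.3),"hole":(251.4,162.7),"oil":(212.7,239.5),"weight":(189.8,138.2)}
D={"chest":(142.6,291.5),"handle":(157.4,267.3),"frame":(259.2,209.3),"hole":(267.3,190.9),"oil":(204,199.3),"weight":(295.7,170.6)}
for k in S:
    print(k,*tri([(s,S[k]),(d,D[k])]))
print("dish",onz(s,(232.8,105.2),0))
for a,b,z in [((291,250),(388,320),.14),((330,250),(374,280),.119)]:
    A,B=onz(s,a,z),onz(s,b,z); v=B-A; print(A,B,"yaw",np.arctan2(v[1],v[0])+np.pi/2,np.hypot(*v[:2]))
for uv in [(214,172),(262,160),(270,192),(226,208)]: print(onz(s,uv,.016))
E
```

```text
chest [ 0.64158626  0.18949282 -0.00078485] 1.3310536877581853
handle [0.58925161 0.17276607 0.11281119] 0.1217780882938655
frame [ 0.63732999 -0.16280135  0.01001621] 0.3650284838773814
hole [ 0.61238355 -0.16058462  0.09012828] 0.04891469481094646
oil [ 0.77474497 -0.08667299 -0.00132919] 1.0188251139084628
weight [ 0.67666754 -0.35789689  0.01033373] 0.9240861248757994
dish [ 0.51867142 -0.39815877  0.        ]
[0.68000348 0.08701291 0.14      ] [0.61356392 0.30315038 0.14      ] yaw 3.439819873611264 0.22611860025012637
[0.60779279 0.12552475 0.119     ] [0.57560714 0.22557089 0.119     ] yaw 3.4528443274645486 0.105095886934015
[ 0.67939683 -0.2320467   0.016     ]
[ 0.56021084 -0.1937801   0.016     ]
[ 0.59678888 -0.10542539  0.016     ]
[ 0.70888452 -0.12873421  0.016     ]
```

```bash
python3 - <<'E'
from h import *
yc,yf=.305,-.30
ex=np.array([np.cos(yc),np.sin(yc),0])
H=np.array([.589,.173,.119])
F=np.array([.637,-.163,0]);fx=np.array([np.cos(yf),np.sin(yf),0])
for n,p,ys in [("handle",H,[yc+np.pi/2,yc-np.pi/2]),("open",H-.18*ex,[yc+np.pi/2,yc-np.pi/2]),("arbor",H+.0*ex,[yc,yc+np.pi]),("ins",F-.06*fx+[0,0,.105],[yf,yf+np.pi]),("preins",F-.16*fx+[0,0,.105],[yf,yf+np.pi]),
   ("lookF",F-.0*fx+[0,0,.25],[yf,yf+np.pi])]:
    for y in ys:
        q=inverse_kinematics(p,down(y)); print(n,round(y,2),None if q is None else np.round(q,2))
# look at frame from above (tool x = frame x would look back)
for y in [yf,yf+np.pi]:
  if inverse_kinematics(F+[0,0,.25],down(y)) is not None: ok=y
y=ok
d=np.array([np.cos(y),np.sin(y),0])
move_ptp(F-.03*d+[0,0,.25],down(y))
im=read_camera("wrist");p=camera_params("wrist");save(cv2.resize(im,None,fx=1.5,fy=1.5,interpolation=cv2.INTER_CUBIC),"pics/w1.png");np.savez("w1.npz",im=im,K=p["K"],T=p["camera_from_world"])
for n in ["frame","frame_hole","oil","weight","dish"]: print(n,best("wrist",n))
print(y,read_time_s())
E
```

```text
handle 1.88 [ 0.35  0.66 -0.92  1.75  0.6   1.04 -0.49]
handle -1.27 [-1.25  1.01  1.37  1.83 -1.06  1.26 -2.4 ]
open 1.88 [ 0.54  0.3  -0.98  2.17  0.34  0.83 -0.35]
open -1.27 [ 0.73  0.42 -1.23  2.17  0.52  0.89  2.64]
arbor 0.3 [ 0.28  0.61 -0.82  1.76  0.52  1.   -2.  ]
arbor 3.45 [ 0.4   0.7  -1.01  1.75  0.67  1.07  1.04]
ins -0.3 [ 0.34  0.46 -0.21  1.83  0.12  0.86 -1.79]
ins 2.84 [ 0.63  0.52 -0.56  1.81  0.34  0.91  1.19]
preins -0.3 [ 0.41  0.31 -0.29  2.06  0.12  0.79 -1.82]
preins 2.84 [ 0.69  0.36 -0.61  2.05  0.28  0.81  1.19]
lookF -0.3 [ 0.36  0.41 -0.23  1.57  0.1   1.18 -1.76]
lookF 2.84 [ 0.62  0.46 -0.57  1.55  0.26  1.21  1.27]
frame (array([253.6, 136.5]), 0.58)
frame_hole (array([250.7, 118.1]), 0.81)
oil (array([351.5, 218.6]), 0.57)
weight (array([113.6, 210.6]), 0.92)
dish (array([ 30.9, 108. ]), 0.94)
2.8415926535897933 3.925
```

View pics/w1.png

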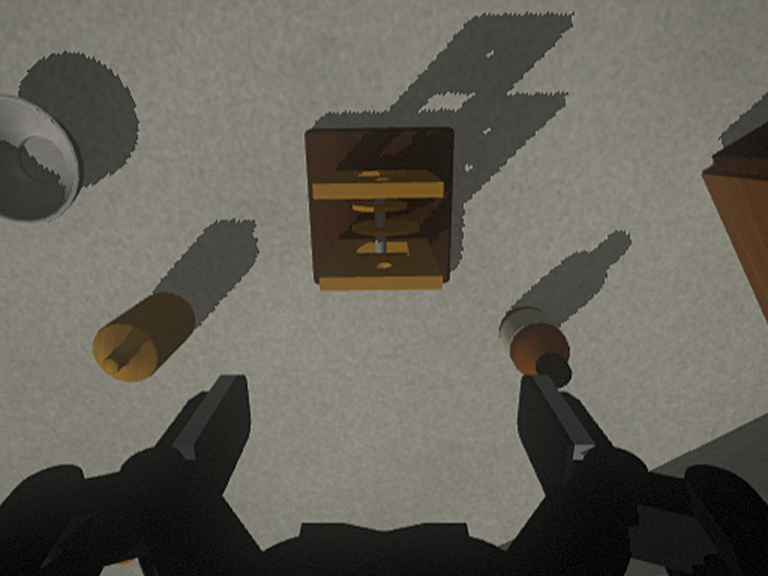

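The wrist view shows the front plate's top strip at rows 183–197, columns 313–443 (1.5x scale). The rear plate's top is at rows 278–290, columns 319–443, and the base corners are ≈(305,130), (452,128) and (450,283). Next I'll approach the handle and segment the plate strips offline.

```bash
python3 - <<'E'
from h import *
z=np.load("w1.npz");p={"K":z["K"],"camera_from_world":z["T"]};im=z["im"]
hsv=cv2.cvtColor(im,cv2.COLOR_RGB2HSV)
for nm,(r0,r1) in {"front":(119,135),"rear":(182,196)}.items():
    m=((hsv[...,2]>140)&(hsv[...,1]>110)).astype(np.uint8); m[:r0]=0;m[r1:]=0;m[:,:195]=0;m[:,310:]=0
    ys,xs=np.nonzero(m); r=cv2.minAreaRect(np.c_[xs,ys].astype(np.float32)); box=cv2.boxPoints(r)
    print(nm,m.sum(),xs.min(),xs.max(),ys.min(),ys.max(),np.round(r[0],1),np.round(r[1],1),r[2]); print(np.round([onz(p,b,.12) for b in box],4), np.round(onz(p,r[0],.12),4))
yc=.305;H=np.array([.589,.173,.119])
move_gripper(.034,60)
move_ptp(H+[0,0,.13],down(yc+np.pi/2))
p=camera_params("wrist");im=read_camera("wrist");save(im,"pics/w2.png")
d=tip_of("wrist","chest_drawer0_handle");print(d)
for e in d[:2]: print(onz(p,e["at"],.119))
print(best("wrist","chest"),read_time_s())
E
```

```text
Traceback (most recent call last):
ValueError: zero-size array to reduction operation minimum which has no identity
```

```bash
python3 - <<'E'
from h import *
z=np.load("w1.npz");im=z["im"]
print(im[110:136:1,252].tolist()); print(im[178:198,252].tolist()); print(im[126,200:220].tolist(),im[126,288:302].tolist())
E
python3 - <<'E'
from h import *
yc=.305;H=np.array([.589,.173,.119])
move_gripper(.034,60)
move_ptp(H+[0,0,.13],down(yc+np.pi/2))
p=camera_params("wrist");im=read_camera("wrist");save(im,"pics/w2.png")
d=tip_of("wrist","chest_drawer0_handle");print(d)
for e in d[:2]: print(onz(p,e["at"],.119))
print(best("wrist","chest"),read_time_s())
np.savez("w2.npz",im=im,K=p["K"],T=p["camera_from_world"])
E
```

```text
[[33, 25, 19], [33, 28, 19], [32, 24, 20], [59, 44, 26], [65, 49, 17], [110, 82, 38], [122, 91, 37], [78, 58, 27], [71, 52, 23], [101, 73, 29], [81, 61, 30], [51, 38, 18], [104, 77, 33], [121, 90, 39], [118, 89, 36], [120, 88, 34], [118, 87, 34], [118, 88, 40], [116, 86, 33], [119, 89, 39], [122, 90, 34], [117, 87, 35], [80, 65, 44], [46, 45, 48], [52, 51, 50], [53, 48, 46]]
[[91, 68, 33], [63, 50, 28], [56, 45, 28], [57, 41, 24], [58, 48, 28], [55, 45, 28], [88, 68, 34], [118, 89, 43], [124, 91, 44], [123, 92, 45], [121, 92, 42], [121, 90, 43], [119, 91, 42], [123, 92, 44], [125, 91, 37], [132, 123, 103], [138, 139, 130], [138, 137, 127], [139, 135, 123], [136, 135, 124]]
[[134, 131, 121], [131, 130, 118], [131, 130, 119], [136, 133, 124], [142, 143, 132], [87, 78, 68], [59, 43, 33], [53, 37, 32], [92, 68, 37], [123, 92, 42], [123, 91, 43], [121, 90, 41], [122, 92, 43], [119, 89, 42], [122, 90, 45], [121, 91, 44], [122, 91, 42], [119, 88, 40], [121, 90, 40], [121, 90, 42]] [[115, 86, 36], [117, 86, 41], [116, 86, 35], [117, 86, 39], [116, 86, 36], [117, 89, 40], [120, 87, 34], [102, 75, 35], [35, 28, 21], [29, 22, 20], [31, 23, 24], [37, 26, 17], [36, 27, 20], [48, 44, 38]]
[{'at': [254.7, 188.7], 'confidence': 0.83}]
[0.58900855 0.17148309 0.119     ]
(array([300.7, 159.6]), 0.94) 5.95
```

View pics/w2.png

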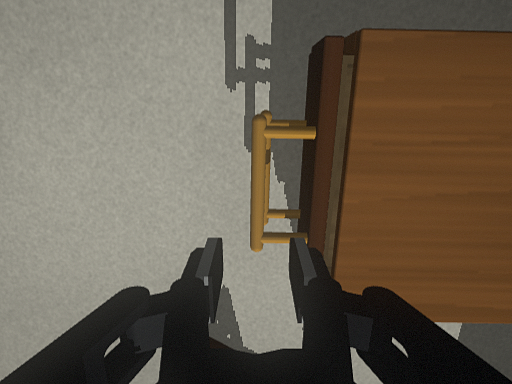

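The bar runs from (260,117) to (257,248), centred between the open fingers. I'll take its yaw from those ends, then descend, grip and pull.

```bash
python3 - <<'E'
from h import *
z=np.load("w2.npz");p={"K":z["K"],"camera_from_world":z["T"]};im=z["im"]
# bar centreline between rows 135..235
rows=np.arange(140,225);cs=[]
for r in rows:
    l=im[r,235:285].astype(int); m=np.nonzero((l[:,0]-l[:,2]>55))[0]; cs.append(235+m[:12].mean() if len(m) else np.nan)
cs=np.array(cs);ok=~np.isnan(cs);k=np.polyfit(rows[ok],cs[ok],1);print(k,cs[::15])
A,B=onz(p,(np.polyval(k,145),145),.119),onz(p,(np.polyval(k,220),220),.119);v=A-B;a=np.arctan2(v[1],v[0])-np.pi/2
A2,B2=onz(p,(260,117),.119),onz(p,(257,248),.119);v=A2-B2;a2=np.arctan2(v[1],v[0])-np.pi/2
print("yaw",a,a2,(A2+B2)/2,np.linalg.norm(v))
# chest top edge (front roof edge) second opinion
z=np.load("w1.npz");p={"K":z["K"],"camera_from_world":z["T"]};im=z["im"]
m=((im[...,0]>100)&(im[...,0].astype(int)-im[...,2]>60)).astype(np.uint8)
for nm,(r0,r1) in {"front":(121,134),"rear":(183,196)}.items():
    mm=m.copy();mm[:r0]=0;mm[r1:]=0;mm[:,:195]=0;mm[:,310:]=0
    ys,xs=np.nonzero(mm);r=cv2.minAreaRect(np.c_[xs,ys].astype(np.float32));box=cv2.boxPoints(r)
    print(nm,np.round(r[0],1),np.round(r[1],1),r[2]);print(np.round(box,1).tolist());print(np.round([onz(p,b,.12) for b in box],4).tolist(),np.round(onz(p,r[0],.12),4))
E
```

```text
[-1.52237639e-02  2.60600137e+02] [258.5 258.5 257.5 257.5 257.5 257.5]
yaw 0.2898392945747861 0.2831346516311626 [0.59153502 0.17393342 0.119     ] 0.11574947343648609
front [251.5 126.6] [10.1 87. ] 89.18154907226562
[[208.0, 122.19999694824219], [295.0, 120.9000015258789], [295.1000061035156, 131.0], [208.10000610351562, 132.3000030517578]]
[[0.6008, -0.1935, 0.12], [0.6206, -0.1272, 0.12], [0.6282, -0.1291, 0.12], [0.6083, -0.1961, 0.12]] [ 0.6144 -0.1614  0.12  ]
rear [253.5 188.3] [ 8.6 81.1] 89.0759506225586
[[212.89999389648438, 184.6999969482422], [294.0, 183.39999389648438], [294.1000061035156, 192.0], [213.0, 193.3000030517578]]
[[0.6507, -0.2073, 0.12], [0.6702, -0.1415, 0.12], [0.6776, -0.1434, 0.12], [0.658, -0.2098, 0.12]] [ 0.6641 -0.1755  0.12  ]
```

```bash
python3 - <<'E'
from h import *
z=np.load("w1.npz");p={"K":z["K"],"camera_from_world":z["T"]};im=z["im"]
fy=np.array([np.sin(.289),np.cos(.289),0]);fx=np.array([np.cos(.289),-np.sin(.289),0])
for n,uv,zz in [("front hole",(250.2,118),.095),("rear hole",(256,176.7),.095),("fplate",(251.5,126.6),.12),("rplate",(253.5,188.3),.12)]:
    X=onz(p,uv,zz);print(n,X.round(4),"lat",(X@fy).round(4),"fwd",(X@fx).round(4))
save(cv2.resize(im[75:215,190:320],None,fx=4,fy=4,interpolation=cv2.INTER_CUBIC),"pics/w1c.png")
yc=.287;ex=np.array([np.cos(yc),np.sin(yc),0]);H=np.array([.590,.1727,.119]);q=down(yc+np.pi/2)
move_ptp(H+[0,0,.05],q)
movel(H+[0,0,.002],q,speed=.08)
print(read_ft_force())
move_gripper(.0,40);print("gap",read_finger_gap(),read_grasp_force(),read_eef_pos(),read_ft_force())
movel(H+[0,0,.002]-.06*ex,q,speed=.08);print(read_eef_pos(),read_ft_force(),read_finger_gap())
movel(H+[0,0,.002]-.181*ex,q,speed=.1);print(read_eef_pos(),read_ft_force(),read_finger_gap(),read_time_s())
save(read_camera("side"),"pics/s2.png");print(best("side","chest_drawer0_handle"))
E
```

```text
front hole [ 0.6095 -0.1614  0.095 ] lat 0.019 fwd 0.6302
rear hole [ 0.6614 -0.1724  0.095 ] lat 0.0232 fwd 0.6831
fplate [ 0.6144 -0.1615  0.12  ] lat 0.0203 fwd 0.635
rplate [ 0.6641 -0.1755  0.12  ] lat 0.021 fwd 0.6866
[0.35324648 0.40057878 0.67392784]
gap 0.01025950046276787 38.91898512840271 [0.59082979 0.17306335 0.12182711] [1.0725644  0.96680497 1.43940432]
[0.53296127 0.15613925 0.12174209] [1.08880155 0.62737945 3.29002374] 0.01047303410709549
[0.42451806 0.12449057 0.12186101] [ 20.03096701   7.24802483 -20.64833921] 0.010432028317362733 9.7
(array([233.4, 302. ]), 0.58)
```

View pics/w1c.png

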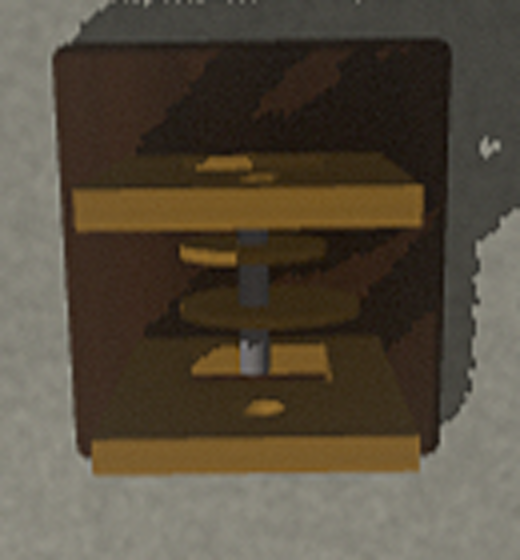

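```bash
python3 - <<'E'
from h import *
yc=.287;ex=np.array([np.cos(yc),np.sin(yc),0]);q=down(yc+np.pi/2)
P=read_eef_pos()
move_gripper(.036,40);print(read_eef_pos(),read_ft_force())
P=np.array(read_eef_pos()); 
movel([P[0],P[1],.30],q,speed=.2)
p=camera_params("wrist");im=read_camera("wrist");save(im,"pics/w3.png");np.savez("w3.npz",im=im,K=p["K"],T=p["camera_from_world"])
d=tip_of("wrist","chest_drawer0_handle");print(d);print(onz(p,d[0]["at"],.119))
H0=np.array([.590,.1727,.119]);print("travel",(H0-onz(p,d[0]["at"],.119))@ex)
for n in ["arbor"]: print(tip_of("wrist",n),look_for("wrist",n))
print(read_time_s())
E
```

```text
[0.41439385 0.120434   0.11998601] [-0.88670286  0.02322755 -0.60572112]
[{'at': [268.3, 172.3], 'confidence': 0.97}]
[0.42462878 0.12559627 0.119     ]
travel 0.1719410587762039
[{'at': [390.3, 197.7], 'confidence': 0.66}] [{'at': [384.1, 194.6], 'confidence': 0.66}]
11.4083
```

View pics/w3.png

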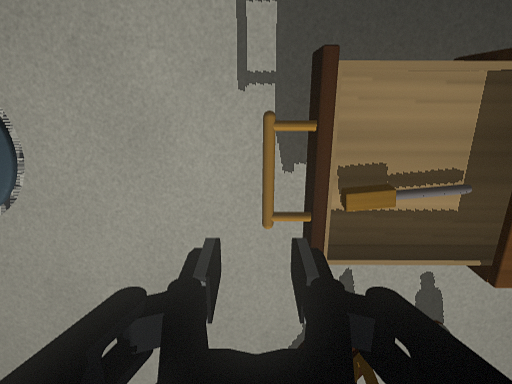

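The upper drawer is out and the arbor lies in it: handle (341–395, ≈197), shaft to (470,188). I'll check the drawer travel against the chest's roof edge and compute the arbor's pose.

```bash
python3 - <<'E'
from h import *
yc=.287;ex=np.array([np.cos(yc),np.sin(yc),0])
z=np.load("w2.npz");p={"K":z["K"],"camera_from_world":z["T"]}
for uv in [(359,30),(346,150),(332,270)]: print("roof w2",(onz(p,uv,.14)@ex).round(4))
for uv in [(343,40),(320,200)]: print("front outer/top w2",(onz(p,uv,.1275)@ex).round(4))
print("handle w2",onz(p,(254.7,188.7),.119)@ex, "net chest",onz(p,(300.7,159.6),0)@ex)
z=np.load("w3.npz");p={"K":z["K"],"camera_from_world":z["T"]};im=z["im"]
for uv in [(457,58),(497,280)]: print("roof w3",(onz(p,uv,.14)@ex).round(4))
for uv in [(317,100),(306,250)]: print("front outer w3",(onz(p,uv,.1275)@ex).round(4))
print("handle w3",onz(p,(268.3,172.3),.119)@ex)
m=((im[...,0]>70)&(im[...,0].astype(int)-im[...,2]>0.6*im[...,0])).astype(np.uint8)
m[:175]=0;m[220:]=0;m[:,:335]=0;m[:,405:]=0
ys,xs=np.nonzero(m);print(m.sum(),xs.min(),xs.max(),ys.min(),ys.max(),xs.mean(),ys.mean())
O=onz(p,(390.3,197.7),.091);print("O",O)
for a,b,zz in [((341,200),(395,195),.1),((395,196),(470,188),.093)]:
    A,B=onz(p,a,zz),onz(p,b,zz);v=B-A;print(A,B,np.arctan2(v[1],v[0]),np.hypot(*v[:2]))
save(cv2.resize(im[150:240,310:510],None,fx=4,fy=4,interpolation=cv2.INTER_CUBIC),"pics/w3c.png")
E
```

```text
roof w2 0.6817
roof w2 0.6814
roof w2 0.6803
front outer/top w2 0.6747
front outer/top w2 0.6679
handle w2 0.613459360386574 net chest 0.6690391166614397
roof w3 0.5981
roof w3 0.6819
front outer w3 0.4858
front outer w3 0.4832
handle w3 0.4428136799607345
881 346 395 190 211 370.37684449489217 200.1044267877412
O [0.56753616 0.12971266 0.091     ]
[0.51215747 0.11383071 0.1       ] [0.56636978 0.13581645 0.1       ] 0.3852807917322934 0.058500829309608336
[0.57066316 0.13343187 0.093     ] [0.64605329 0.16535261 0.093     ] 0.4005208424179162 0.08186944433667126
```

View pics/w3c.png

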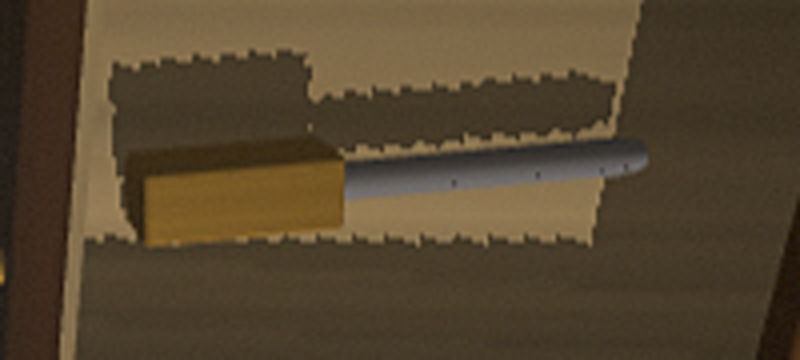

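```bash
python3 - <<'E'
from h import *
z=np.load("w3.npz");p={"K":z["K"],"camera_from_world":z["T"]}
c=np.array([onz(p,uv,.102) for uv in [(346.25,194.5),(395.75,190),(395.75,207),(346.75,211.25)]])
v=(c[1]+c[2]-c[0]-c[3]);yt=np.arctan2(v[1],v[0]);C=c.mean(0)
A,B=onz(p,(396.25,195),.094),onz(p,(471.25,188.75),.094);ys=np.arctan2(*(B-A)[1::-1])
print("top",C,yt,np.hypot(*v[:2])/2,"shaft yaw",ys,A)
ya=ys*.7+yt*.3;ax=np.array([np.cos(ya),np.sin(ya),0])
G=C.copy();G[2]=0;print(ya,G, A-.0275*ax)
move_gripper(.055,60)
move_ptp(G+[0,0,.23],down(ya))
p=camera_params("wrist");im=read_camera("wrist");save(im,"pics/w4.png");np.savez("w4.npz",im=im,K=p["K"],T=p["camera_from_world"])
print(tip_of("wrist","arbor"),look_for("wrist","arbor"),read_time_s(),read_eef_pos())
E
```

```text
top [0.54307176 0.12275222 0.102     ] 0.38160448192868046 0.05318497280491324 shaft yaw 0.37535805557213253 [0.57096129 0.13508887 0.094     ]
0.3772319834790969 [0.54307176 0.12275222 0.        ] [0.54539488 0.12495928 0.094     ]
[{'at': [258.1, 155.3], 'confidence': 0.74}] [{'at': [255.8, 154.6], 'confidence': 0.91}, {'at': [210.0, 132.6], 'confidence': 0.3}] 13.2917 [0.5430153  0.12281745 0.23039168]
```

View pics/w4.png

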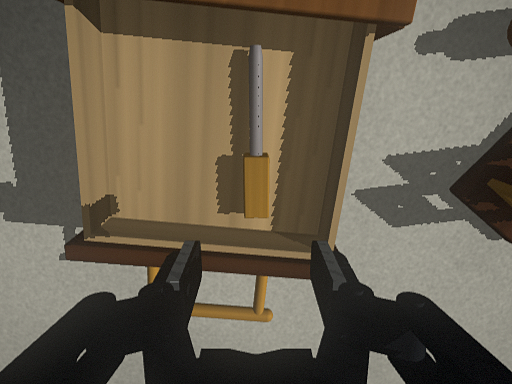

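The arbor runs straight up the image (handle 245–269 × 155–217, tip (257,45)), centred between the fingers. I'll grasp it, lift it and look at the frame from above with the tool turned around.

```bash
python3 - <<'E'
from h import *
z=np.load("w4.npz");p={"K":z["K"],"camera_from_world":z["T"]}
ya=.3772;ax=np.array([np.cos(ya),np.sin(ya),0]);ay=np.array([-ax[1],ax[0],0])
C=onz(p,(256.8,186.2),.102);G=np.array([.54307,.12275,.102]);d=C-G;print("corr fwd,lat",d@ax,d@ay)
T=G+np.clip(.5*(d@ax),-.004,.004)*ax+np.clip(.5*(d@ay),-.004,.004)*ay
q=down(ya);T[2]=.101
movel([T[0],T[1],.125],q,speed=.15)
movel(T,q,speed=.05)
print(read_ft_force(),read_eef_pos())
move_gripper(0,70)
e=np.array(read_eef_pos());print("grip",e,read_finger_gap(),read_grasp_force(),read_ft_force())
movel([T[0],T[1],.24],q,speed=.15);print(read_ft_force(),read_finger_gap())
yf=-.289;F0=np.array([.6144,-.1614,0]);fx=np.array([np.cos(yf),np.sin(yf),0])
move_ptp(F0-.03*fx+[0,0,.27],down(yf))
p=camera_params("wrist");im=read_camera("wrist");save(cv2.resize(im,None,fx=1.5,fy=1.5,interpolation=cv2.INTER_CUBIC),"pics/w5.png");np.savez("w5.npz",im=im,K=p["K"],T=p["camera_from_world"])
print(tip_of("wrist","frame_hole"),tip_of("wrist","arbor"),read_finger_gap(),read_time_s(),read_ft_force(),read_ft_torque())
E
```

```text
corr fwd,lat 0.003031355990262271 -0.0006514249447764491
[-0.20805494  0.2727229   0.18448447] [0.54442527 0.12304561 0.10069466]
grip [0.54504956 0.12326344 0.10161766] 0.020547806957938904 71.11644387245178 [-0.4530584   0.39607235  2.16112513]
[-0.04884187 -0.24014486 -2.26764647] 0.020435986748784694
[{'at': [424.7, 28.4], 'confidence': 0.74}, {'at': [261.0, 149.4], 'confidence': 0.67}] [{'at': [254.4, 212.1], 'confidence': 0.68}] 0.020327705860330343 17.4833 [-0.62099756 -0.44111382 -2.56354574] [0.00630534 0.01377052 0.05099503]
```

View pics/w5.png

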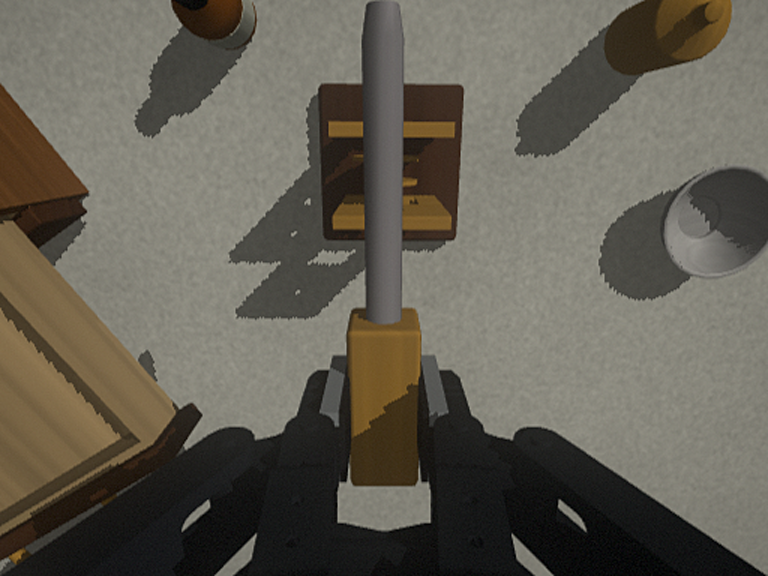

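Arbor held in line with the tool (root (385,320), tip (382,2) at 1.5x). Front plate top strip is ≈(333–452, 230) and rear ≈(328–455, 130). I'll measure both views with sub-pixel edges and average them so the camera bias cancels.

```bash
python3 - <<'E'
from h import *
yf=-.289;fx=np.array([np.cos(yf),np.sin(yf),0]);fy=np.array([-fx[1],fx[0],0])
def edge(l,x0,rising):  # half-level crossing of brass-ness
    l=l.astype(float);k=np.nonzero((l[:-1]<35)&(l[1:]>=35) if rising else (l[:-1]>=35)&(l[1:]<35))[0]
    if not len(k): return np.nan
    i=k[0] if rising else k[-1]; return x0+i+(35-l[i])/(l[i+1]-l[i])
for f,S in {"w1":{"front":(122,132),"rear":(185,192)},"w5":{"rear":(80,94),"front":(138,156)}}.items():
    z=np.load(f+".npz");p={"K":z["K"],"camera_from_world":z["T"]};im=z["im"].astype(int);b=np.abs(im[...,0]-im[...,2])
    for n,(r0,r1) in S.items():
        out=[]
        for r in range(r0,r1+1):
            L,Rr=edge(b[r,203:240],203,True),edge(b[r,275:312],275,False)
            X,Y=onz(p,(L,r),.12),onz(p,(Rr,r),.12)
            out.append((r,L,Rr,X@fy*1e3,Y@fy*1e3,(X+Y)@fy*500,(X+Y)@fx*500,np.arctan2(*(Y-X)[:2])))
        print(f,n);print(np.round(out[::1 if n=="front" and f=="w5" else 3],2))
z=np.load("w5.npz");im=z["im"];print([im[r,300].tolist() for r in range(78,96)]);print([im[r,295].tolist() for r in range(128,158)])
E
```

```text
w1 front
[[ 1.2200e+02  2.0743e+02  2.9569e+02 -1.4640e+01  5.5530e+01  2.0450e+01
   6.3137e+02  3.0000e-01]
 [ 1.2500e+02  2.0730e+02  2.9568e+02 -1.4890e+01  5.5580e+01  2.0350e+01
   6.3371e+02  3.0000e-01]
 [ 1.2800e+02  2.0750e+02  2.9550e+02 -1.4880e+01  5.5500e+01  2.0310e+01
   6.3607e+02  3.0000e-01]
 [ 1.3100e+02  2.0765e+02  2.9527e+02 -1.4910e+01  5.5370e+01  2.0230e+01
   6.3844e+02  3.0000e-01]]
w1 rear
[[ 1.8500e+02  2.1214e+02  2.9485e+02 -1.3930e+01  5.6100e+01  2.1080e+01
   6.8365e+02  3.0000e-01]
 [ 1.8800e+02  2.1200e+02  2.9466e+02 -1.4210e+01  5.5990e+01  2.0890e+01
   6.8630e+02  3.0000e-01]
 [ 1.9100e+02  2.1246e+02  2.9458e+02 -1.3970e+01  5.5990e+01  2.1010e+01
   6.8898e+02  3.0000e-01]]
w5 rear
[[ 80.   218.44    nan  55.85    nan    nan    nan    nan]
 [ 83.   218.29 303.35  56.06 -14.2   20.93 689.36  -2.86]
 [ 86.   218.29 303.33  56.14 -14.3   20.92 687.02  -2.86]
 [ 89.   218.29 302.87  56.22 -14.04  21.09 684.66  -2.86]
 [ 92.      nan    nan    nan    nan    nan    nan    nan]]
w5 front
[[138.   224.4  296.24  52.25 -10.33  20.96 644.14  -2.86]
 [
[... 1061 characters left out ...]
[[59, 43, 31], [60, 45, 32], [52, 39, 31], [107, 81, 40], [130, 98, 46], [125, 95, 44], [125, 95, 47], [120, 90, 44], [121, 92, 45], [123, 91, 43], [123, 92, 43], [123, 92, 44], [128, 100, 47], [102, 77, 43], [61, 46, 32], [57, 39, 27], [63, 47, 34], [63, 46, 34]]
[[59, 43, 32], [59, 42, 33], [60, 45, 34], [59, 44, 33], [63, 45, 34], [60, 43, 32], [58, 41, 30], [58, 39, 32], [55, 39, 29], [85, 62, 36], [107, 81, 44], [107, 79, 38], [106, 81, 40], [104, 79, 37], [105, 79, 38], [106, 81, 41], [123, 91, 46], [128, 96, 47], [124, 93, 46], [121, 92, 44], [121, 90, 43], [124, 93, 44], [126, 94, 48], [124, 94, 44], [119, 90, 47], [84, 64, 42], [56, 40, 34], [62, 45, 35], [58, 42, 30], [62, 47, 37]]
```

```bash
python3 - <<'E'
from h import *
z=np.load("w5.npz");p={"K":z["K"],"camera_from_world":z["T"]};im=z["im"].astype(int);sat=(im.max(2)-im.min(2))
T=p["camera_from_world"];C=-T[:3,:3].T@T[:3,3];print("cam",C)
e=np.array(read_eef_pos());q=read_tcp_rot();xa=R.from_quat(q).as_matrix()[:,0];print(e,"tool yaw",np.arctan2(xa[1],xa[0]),"tilt",xa[2], R.from_quat(q).as_matrix()[:,2])
zx=e[2]-.0106
def span(r):
    g=im[r].sum(1); m=(sat[r]<22)&(g>150)&(g<460); 
    c=np.arange(512); k=254
    if not m[k]: return None
    l=k
    while m[l-1]: l-=1
    h=k
    while m[h+1]: h+=1
    return l,h
rows=[];mid=[]
for r in list(range(58,78,2))+list(range(95,140,4))+list(range(160,206,4)):
    s=span(r)
    if s and s[1]-s[0]<32: rows.append(r);mid.append((s[0]+s[1])/2)
k=np.polyfit(rows,mid,1);res=np.array(mid)-np.polyval(k,rows);print(len(rows),k,res.std(),np.abs(res).max())
A,B=onz(p,(np.polyval(k,205),205),zx),onz(p,(np.polyval(k,60),60),zx);v=B-A
xl=np.array([xa[0],xa[1],0]);yl=np.array([-xl[1],xl[0],0])
print("shaft yaw",np.arctan2(v[1],v[0]),"lat rel TCP at root/far mm",(A-e)@yl*1e3,(B-e)@yl*1e3,"root fwd",(A-e)@xl)
def strip(r0,r1):
    b=im[...,0]-im[...,2];Ls=[]
    def half(seg,x0,rs):
        s=seg.astype(float);i=np.nonzero((s[:-1]<50)&(s[1:]>=50) if rs else (s[:-1]>=50)&(s[1:]<50))[0];i=i[0] if rs else i[-1];return x0+i+(50-s[i])/(s[i+1]-s[i])
    P=[];
    for c in list(range(225,240,2))+list(range(276,298,2)):
        col=b[r0:r1,c].astype(float);i=np.nonzero((col[:-1]>=52)&(col[1:]<52))[0][-1];P.append((c,r0+i+(52-col[i])/(col[i+1]-col[i])))
    P=np.array(P);kk=np.polyfit(P[:,0],P[:,1],1);a=[onz(p,(c,np.polyval(kk,c)),.12) for c in (225,298)];d=a[0]-a[1]
    return np.arctan2(d[1],d[0])-np.pi/2, kk
print("front",strip(140,160),"rear",strip(78,97))
E
```

```text
cam [ 0.66193628 -0.17162783  0.39206659]
[ 0.58603576 -0.14899563  0.26983739] tool yaw -0.2830627321934146 tilt -0.0006230414072772629 [-1.96624413e-04  1.55476021e-03 -9.99998772e-01]Traceback (most recent call last):
  File "<stdin>", line 17, in <module>
  File "<stdin>", line 13, in span
IndexError: index 512 is out of bounds for axis 0 with size 512
```

```bash
cat > m.py <<'E'
from h import *
def measure(f,e,q,r_sh=(58,206),rf=(140,160),rr=(78,97)):
    z=np.load(f);p={"K":z["K"],"camera_from_world":z["T"]};im=z["im"].astype(int);b=im[...,0]-im[...,2]
    xa=R.from_quat(q).as_matrix()[:,0];xl=np.array([xa[0],xa[1],0]);yl=np.array([-xl[1],xl[0],0]);zx=e[2]-.0106
    sat=im.max(2)-im.min(2);rows=[];mid=[]
    for r in range(*r_sh,3):
        m=sat[r]<24;k=255
        if not m[k]: continue
        bad=np.nonzero(~m)[0];l=bad[bad<k].max(initial=0);h=bad[bad>k].min(initial=511)
        if 20<h-l<32: rows.append(r);mid.append((l+h)/2)
    rows,mid=np.array(rows),np.array(mid);k=np.polyfit(rows,mid,1);ok=np.abs(mid-np.polyval(k,rows))<1.;k=np.polyfit(rows[ok],mid[ok],1)
    A,B=[onz(p,(np.polyval(k,r),r),zx) for r in (205,60)];v=B-A
    print(ok.sum(),k,"tool yaw",np.arctan2(xa[1],xa[0]),"shaft yaw",np.arctan2(v[1],v[0]),"lat mm",(A-e)@yl*1e3,(B-e)@yl*1e3)
    for n,(r0,r1) in (("front",rf),("rear",rr)):
        P=[]
        for c in list(range(225,240,2))+list(range(276,298,2)):
            col=b[r0:r1,c].astype(float);i=np.nonzero((col[:-1]>=52)&(col[1:]<52))[0]
            if len(i): i=i[-1];P.append((c,r0+i+(52-col[i])/(col[i+1]-col[i])))
        P=np.array(P);kk=np.polyfit(P[:,0],P[:,1],1);a=[onz(p,(c,np.polyval(kk,c)),.12) for c in (225,298)];d=a[0]-a[1]
        print(n,"yaw",np.arctan2(d[1],d[0])-np.pi/2,"front edge fwd",(a[0]-e)@xl)
E
python3 - <<'E'
from m import *
e=np.array(read_eef_pos());q=read_tcp_rot();measure("w5.npz",e,q)
print(read_time_s());pause(.3);print(e,read_eef_pos(),read_joint_vel())
x=R.from_quat(read_tcp_rot()).as_matrix()[:,0];print(np.arctan2(x[1],x[0]))
E
```

```text
23 [2.01946025e-03 2.54747200e+02] tool yaw -0.2830627321934146 shaft yaw -0.2838123697902927 lat mm 0.29645668016392845 0.2506982539671236
front yaw -0.2921800936832597 front edge fwd 0.027386332541128506
rear yaw -0.2946927513477202 front edge fwd 0.07925085144581732
17.4833
[ 0.58603576 -0.14899563  0.26983739] [ 0.58570799 -0.1523501   0.27001165] [0.003442   0.00038944 0.00796331 0.00107928 0.0004189  0.00028819
 0.00041146]
-0.288118034582035
```

```bash
cat > ins.py <<'E'
from h import *
yf=-.292;fx=np.array([np.cos(yf),np.sin(yf),0]);fy=np.array([-fx[1],fx[0],0]);Q=down(yf)
P0=np.array([.61456,-.1615,0])-.004*fx   # hole, front face
L=.1125
def tgt(tip,lat=0,z=.1056,dyaw=0): # tip: mm-depth of the tip past front face (m); pivot at front plate middle
    f=R.from_euler('z',dyaw).apply(fx); piv=P0+.004*fx
    return piv+f*(tip-.004-L)+fy*lat+[0,0,z]
def st():
    e=np.array(read_eef_pos());F=np.array(read_ft_force());d=e-P0
    return d@fx+L,d@fy,e[2],F@fx,F@fy,F[2]
def show(t=""): s=st();print(t,"tip %.1f lat %.2f z %.2f | F ax %.1f lat %.1f z %.1f"%(s[0]*1e3,s[1]*1e3,s[2]*1e3,*s[3:]),"t %.1f"%read_time_s());return s
E
python3 - <<'E'
from ins import *
move_ptp(tgt(-.03,z=.2),Q)
movel(tgt(-.03),Q,speed=.12);pause(.5);s=show("pre")
x=R.from_quat(read_tcp_rot()).as_matrix()[:,0];print("yaw",np.arctan2(x[1],x[0]))
base=s[3]
save(read_camera("side"),"pics/side6.png")
for tip in (-.01,0,.006,.012,.018):
    movel(tgt(tip),Q,speed=.04);s=show()
    if abs(s[3]-base)>8: break
E
```

```text
pre tip -29.9 lat -0.04 z 105.77 | F ax -0.0 lat 0.1 z -2.5 t 19.8
yaw -0.29209536019213633
 tip -10.1 lat 0.03 z 105.46 | F ax -0.0 lat -0.0 z -2.4 t 20.5
 tip 0.4 lat 0.02 z 105.71 | F ax 0.4 lat -0.4 z -2.5 t 20.9
 tip 6.4 lat 0.03 z 105.67 | F ax -0.4 lat 0.0 z -2.7 t 21.2
 tip 12.4 lat 0.07 z 105.69 | F ax 0.0 lat 0.1 z -2.5 t 21.5
 tip 18.5 lat 0.01 z 105.72 | F ax -0.3 lat 0.0 z -3.1 t 21.8
```

The tip has entered the front hole without force. I'll carry on and feel for the rear plate.

```bash
python3 - <<'E'
from ins import *
for tip in (.03,.042,.047,.05,.053,.056,.059,.062,.066,.07):
    movel(tgt(tip),Q,speed=.04);s=show()
    if s[3]<-6: break
save(cv2.resize(read_camera("wrist")[:280],None,fx=1.5,fy=1.5),"pics/w7.png")
save(cv2.resize(read_camera("side")[120:270,170:370],None,fx=4,fy=4,interpolation=cv2.INTER_CUBIC),"pics/side7.png")
E
```

```text
tip 30.3 lat 0.05 z 105.62 | F ax -0.5 lat -0.4 z -3.3 t 22.3
 tip 42.3 lat 0.03 z 105.65 | F ax -0.4 lat -0.2 z -2.4 t 22.7
 tip 47.3 lat 0.03 z 105.68 | F ax -0.5 lat 0.1 z -2.1 t 23.0
 tip 50.2 lat -0.01 z 105.63 | F ax 0.1 lat -0.3 z -2.0 t 23.2
 tip 53.3 lat -0.00 z 105.66 | F ax -0.4 lat 0.1 z -3.1 t 23.5
 tip 56.3 lat -0.00 z 105.68 | F ax 1.0 lat 0.4 z -1.8 t 23.7
 tip 59.3 lat 0.05 z 105.66 | F ax -0.5 lat 0.0 z -2.3 t 24.0
 tip 62.3 lat 0.00 z 105.65 | F ax 0.3 lat 0.2 z -3.1 t 24.2
 tip 66.4 lat 0.02 z 105.69 | F ax -0.4 lat 0.4 z -2.4 t 24.5
 tip 70.4 lat 0.05 z 105.71 | F ax -0.4 lat -0.4 z -2.4 t 24.7
```

View pics/w7.png

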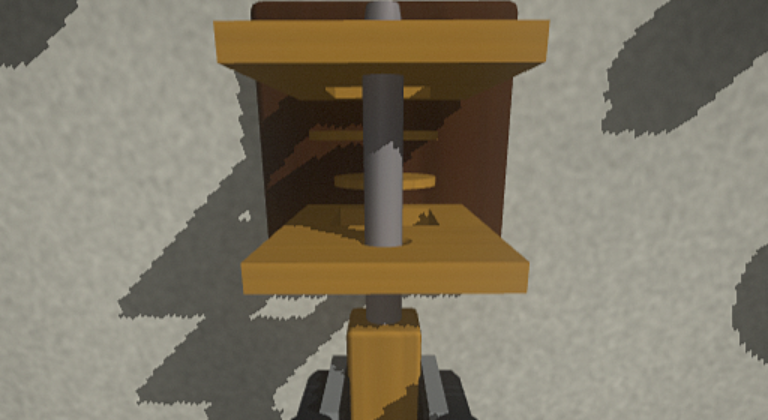

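The shaft passes through both plates (rear plate top row ≈40, tip emerging at (383,5)), with ≈15 mm left before the handle seats. I'll push on gently until I feel contact.

```bash
python3 - <<'E'
from ins import *
for tip in list(np.arange(.074,.0811,.003))+list(np.arange(.082,.096,.001)):
    movel(tgt(tip),Q,speed=.03);s=show()
    if s[3]<-5: break
pause(.3);show("seated")
save(cv2.resize(read_camera("wrist")[:280],None,fx=1.5,fy=1.5),"pics/w8.png")
E
```

```text
tip 74.3 lat -0.02 z 105.68 | F ax -0.5 lat 0.1 z -2.2 t 25.1
 tip 77.3 lat -0.00 z 105.65 | F ax -0.0 lat 0.2 z -1.4 t 25.4
 tip 80.3 lat 0.01 z 105.67 | F ax -0.3 lat -0.6 z -1.2 t 25.6
 tip 82.1 lat 0.02 z 105.62 | F ax 0.3 lat -0.8 z -2.0 t 25.9
 tip 83.1 lat -0.04 z 105.63 | F ax -0.0 lat -0.2 z -2.5 t 26.1
 tip 84.1 lat 0.01 z 105.62 | F ax -0.0 lat -0.2 z -2.1 t 26.4
 tip 85.1 lat 0.03 z 105.64 | F ax -0.8 lat 0.2 z -2.4 t 26.6
 tip 86.1 lat -0.00 z 105.65 | F ax -0.5 lat -0.8 z -1.4 t 26.9
 tip 86.6 lat 0.02 z 105.42 | F ax -1.1 lat 0.5 z -1.5 t 27.1
 tip 86.6 lat 0.00 z 105.23 | F ax -5.0 lat -0.5 z 0.4 t 27.4
seated tip 86.6 lat 0.02 z 105.20 | F ax -5.3 lat 0.1 z 0.4 t 27.7
```

View pics/w8.png

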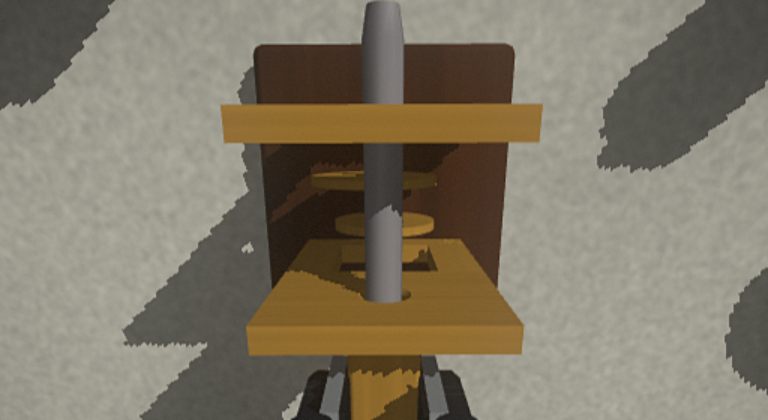

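The handle is against the front plate, with the shaft well through the rear plate. I'll relax the push, release, retreat and check.

```bash
python3 - <<'E'
from ins import *
movel(tgt(.0867),Q,speed=.03);show("relaxed")
move_gripper(.045,20);pause(.2);show("open")
movel(tgt(.0867,z=.125),Q,speed=.05);movel(tgt(.0867,z=.24),Q,speed=.15);pause(.4);show("up")
p=camera_params("wrist");im=read_camera("wrist");
b=cv2.resize(im,None,fx=1.5,fy=1.5);save(b,"pics/w9.png")
for n,z in [("frame_hole",.095),("arbor",.095),("oil",0),("weight",0),("dish",0)]:
    a,c=best("wrist",n);print(n,a,c,None if a is None else onz(p,a,z).round(3))
s,d=camera_params("scene"),camera_params("side");save(read_camera("scene"),"pics/sc9.png");read_camera("side")
for n in ["oil","weight","dish","chest","chest_drawer0_handle"]:
    a,b2=best("scene",n),best("side",n);print(n,a,b2)
    if a[0] is not None and b2[0] is not None: print(tri([(s,a[0]),(d,b2[0])]))
E
```

```text
relaxed tip 86.6 lat 0.03 z 105.40 | F ax -3.2 lat 0.9 z -2.8 t 28.0
open tip 87.1 lat 0.04 z 105.86 | F ax -0.1 lat -1.4 z 0.4 t 28.5
up tip 86.5 lat -0.01 z 239.49 | F ax -0.2 lat -0.4 z -0.5 t 30.4
frame_hole [256.8 157.1] 0.56 [ 0.609 -0.161  0.095]
arbor [254.2 154.7] 0.64 [ 0.612 -0.159  0.095]
oil [140.1   5.9] 0.87 [ 0.775 -0.086  0.   ]
weight [434.1  23.3] 0.59 [ 0.672 -0.372  0.   ]
dish [471.5 145.7] 0.79 [ 0.531 -0.399  0.   ]
oil (array([212.6, 243.8]), 0.95) (array([200.8, 198.3]), 0.69)
(array([ 0.78068592, -0.07819582,  0.00157816]), np.float64(1.7855712052202932))
weight (array([190.4, 137.1]), 0.66) (array([293.1, 169.2]), 0.69)
(array([ 0.67764316, -0.34895972,  0.02226357]), np.float64(1.7928063872624307))
dish (array([230.9, 107.7]), 0.75) (array([347.1, 189.7]), 0.63)
(array([ 0.52707335, -0.39560305,  0.00254148]), np.float64(1.1545923370546234))
chest (array([329.3, 300.9]), 0.77) (array([141.7, 291.2]), 0.92)
(array([0.6420492 , 0.19069588, 0.00141526]), np.float64(1.4849263570818039))
chest_drawer0_handle (array([399.6, 202.4]), 0.62) (None, 0)
```

View pics/w9.png

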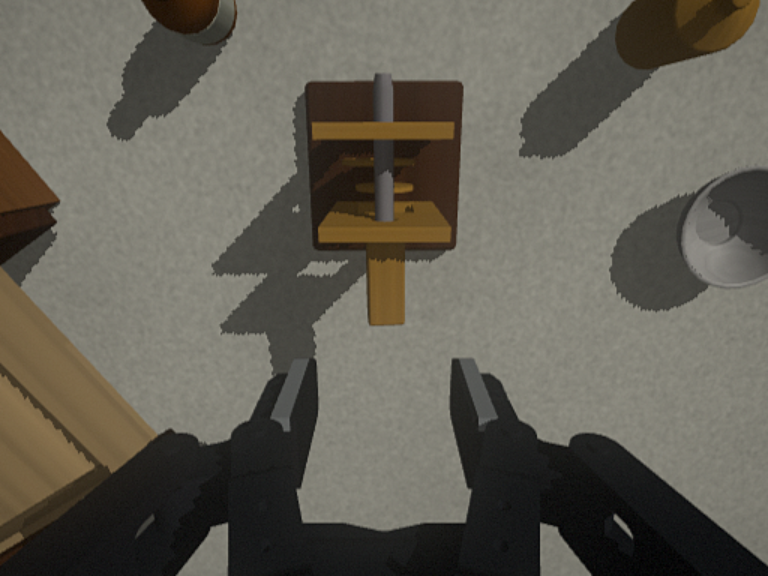

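The handle sits against the front plate and the shaft runs through both plates to the tip at (383,75). The bottle, weight and dish are where they were, and the gripper is clear.

```bash
python3 -c "
from bench import *
print(sign_off(),read_time_s())"
```

```text
the job is handed in; nothing more can be done
the job is handed in; nothing more can be done
```

I pulled the upper drawer out to a hard stop, by measurement at or within a few mm of its full 180 mm. The arbor is through both clock plates with its handle against the front plate, the bottle, dish and weight are undisturbed, and I handed the job in with the robot clear at about 31 s.

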